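Count bearings into the rail tray and index it one hole

TASK

Count exactly three of the five loose ball bearings into the parts tray on the rail carriage, setting each down flat on its floor rather than dropping it, and leave the other two bearings and everything else where they lie. Then pull up the lock plunger's knob, slide the carriage one hole nearer the motor and push the pin fully home in that hole; the plunger's spring is worn out, so finish still holding on to the knob with the pin home.

Things in the scene. Friction and masses are not known exactly. Their poses are not given: they have to be found in the camera images.
- rail_mid (a point): Centre of the top face of the index rail: a perforated square steel tube, 40 x 40 mm and 300 long, fixed level on the bench, its top face 56 mm above it. Its y axis runs along the rail towards the end where the motor stands (an aluminium can with a black top, 70 mm diameter, reaching 140 mm high, 215 mm from this point). Holes of 12 mm are drilled in the top face every 50 mm: at -100, -50, 0, 50 and 100 mm along y. The rail's place and yaw on the bench vary.
- carriage (a joint): Position (m) of the carriage along the rail: a grey sleeve 76 mm long, 50 wide, its top 61 mm above the bench, carrying the parts tray on the robot's side and the lock plunger on top. 0 in the hole where it starts (the second from the far end); grows towards the motor; 0.05 is the next hole that way. Slides with about 3 N of drag once the pin is out.
- plunger (a joint): Lift (m) of the lock plunger: 0 = pin fully home, 0.022 = fully pulled up. The 10 mm pin reaches 14 mm into the tube and has a round nose, so the carriage is free above about 0.014, and the nose guides itself in when pushed down within about 3 mm of a hole. The spring is worn out: it takes about 5 N to lift or push, and it stays where it is left.
- knob (a point): Centre of the plunger's knob: a black upright cylinder, 30 mm diameter and 26 high, this point half-way up (94 mm above the bench with the pin home). It moves with the plunger and the carriage. Under it, a 23 mm hexagon collar 61 to 71 mm above the bench and a 18 mm neck above that.
- tray_in (a point): Centre of the inner floor of the tray on the carriage: open aluminium tray, inside 114 mm along x (across the rail) and 174 along y (along the rail), floor 8 mm above the bench, rim 29 mm above the floor, walls 3 mm. Its axes are the rail's: y along the rail towards the motor, x away from the robot; this point is 97 mm from the rail's centre line, on the robot's side, level with the knob along y.
- bearing1_center (a point): Centre (half-way up) of a loose ball bearing lying flat on the bench: steel rings with a black seal, 42 mm outside diameter, 13 mm thick, about 85 g, 15 mm bore (grip it over the outside). Five are alike.
- bearing2_center (a point): Centre (half-way up) of a loose ball bearing lying flat on the bench: steel rings with a black seal, 42 mm outside diameter, 13 mm thick, about 85 g, 15 mm bore (grip it over the outside). Five are alike.
- bearing3_center (a point): Centre (half-way up) of a loose ball bearing lying flat on the bench: steel rings with a black seal, 42 mm outside diameter, 13 mm thick, about 85 g, 15 mm bore (grip it over the outside). Five are alike.
- bearing4_center (a point): Centre (half-way up) of a loose ball bearing lying flat on the bench: steel rings with a black seal, 42 mm outside diameter, 13 mm thick, about 85 g, 15 mm bore (grip it over the outside). Five are alike.
- bearing5_center (a point): Centre (half-way up) of a loose ball bearing lying flat on the bench: steel rings with a black seal, 42 mm outside diameter, 13 mm thick, about 85 g, 15 mm bore (grip it over the outside). Five are alike.
- nut: Bystander: loose steel hexagon nut, 36 mm across flats, 19 high; origin at the middle of its underside.
- pulley: Bystander: loose grooved steel belt pulley, 56 mm diameter, 24 high; origin at the middle of its underside.
- bush: Bystander: loose plain bronze bush, a tube 30 mm in diameter and 28 high; origin at the middle of its underside.
- fan_wheel: Bystander: loose blower fan wheel with many blades, 160 mm diameter, 78 high; origin at the middle of its underside.
- armature: Bystander: loose motor armature lying on its side, 130 mm long, 44 mm diameter (origin under its middle).
- drive_pinion: Bystander: loose starter pinion standing on a 52 mm flange, 68 high; origin at the middle of its underside.
- screwdriver: Bystander: loose screwdriver with a black handle, 200 mm long and 26 thick, lying roughly along the y direction of the robot, its origin under its middle.

How it is judged (in metres and radians):
On the way, in this order (a step that is already met when the one before it is completed fails the run):
1. exactly three bearings lie flat in the tray, let go, the carriage still locked in its first hole (((horizontal distance between each of bearing1_center, bearing2_center, bearing3_center and tray_in below 0.08 m and z of bearing1_center in the frame of tray_in between 0.003 and 0.0105 m and z of bearing2_center in the frame of tray_in between 0.003 and 0.0105 m and z of bearing3_center in the frame of tray_in between 0.003 and 0.0105 m and distance of each of bearing4_center, bearing5_center from where it was at the start of the episode below 0.03 m) or (horizontal distance between each of bearing1_center, bearing2_center, bearing4_center and tray_in below 0.08 m and z of bearing1_center in the frame of tray_in between 0.003 and 0.0105 m and z of bearing2_center in the frame of tray_in between 0.003 and 0.0105 m and z of bearing4_center in the frame of tray_in between 0.003 and 0.0105 m and distance of each of bearing3_center, bearing5_center from where it was at the start of the episode below 0.03 m) or (horizontal distance between each of bearing1_center, bearing2_center, bearing5_center and tray_in below 0.08 m and z of bearing1_center in the frame of tray_in between 0.003 and 0.0105 m and z of bearing2_center in the frame of tray_in between 0.003 and 0.0105 m and z of bearing5_center in the frame of tray_in between 0.003 and 0.0105 m and distance of each of bearing3_center, bearing4_center from where it was at the start of the episode below 0.03 m) or (horizontal distance between each of bearing1_center, bearing3_center, bearing4_center and tray_in below 0.08 m and z of bearing1_center in the frame of tray_in between 0.003 and 0.0105 m and z of bearing3_center in the frame of tray_in between 0.003 and 0.0105 m and z of bearing4_center in the frame of tray_in between 0.003 and 0.0105 m and distance of each of bearing2_center, bearing5_center from where it was at the start of the episode below 0.03 m) or (horizontal distance between each of bearing1_center, bearing3_center, bearing5_center and tray_in below 0.08 m and z of bearing1_center in the frame of tray_in between 0.003 and 0.0105 m and z of bearing3_center in the frame of tray_in between 0.003 and 0.0105 m and z of bearing5_center in the frame of tray_in between 0.003 and 0.0105 m and distance of each of bearing2_center, bearing4_center from where it was at the start of the episode below 0.03 m) or (horizontal distance between each of bearing1_center, bearing4_center, bearing5_center and tray_in below 0.08 m and z of bearing1_center in the frame of tray_in between 0.003 and 0.0105 m and z of bearing4_center in the frame of tray_in between 0.003 and 0.0105 m and z of bearing5_center in the frame of tray_in between 0.003 and 0.0105 m and distance of each of bearing2_center, bearing3_center from where it was at the start of the episode below 0.03 m) or (horizontal distance between each of bearing2_center, bearing3_center, bearing4_center and tray_in below 0.08 m and z of bearing2_center in the frame of tray_in between 0.003 and 0.0105 m and z of bearing3_center in the frame of tray_in between 0.003 and 0.0105 m and z of bearing4_center in the frame of tray_in between 0.003 and 0.0105 m and distance of each of bearing1_center, bearing5_center from where it was at the start of the episode below 0.03 m) or (horizontal distance between each of bearing2_center, bearing3_center, bearing5_center and tray_in below 0.08 m and z of bearing2_center in the frame of tray_in between 0.003 and 0.0105 m and z of bearing3_center in the frame of tray_in between 0.003 and 0.0105 m and z of bearing5_center in the frame of tray_in between 0.003 and 0.0105 m and distance of each of bearing1_center, bearing4_center from where it was at the start of the episode below 0.03 m) or (horizontal distance between each of bearing2_center, bearing4_center, bearing5_center and tray_in below 0.08 m and z of bearing2_center in the frame of tray_in between 0.003 and 0.0105 m and z of bearing4_center in the frame of tray_in between 0.003 and 0.0105 m and z of bearing5_center in the frame of tray_in between 0.003 and 0.0105 m and distance of each of bearing1_center, bearing3_center from where it was at the start of the episode below 0.03 m) or (horizontal distance between each of bearing3_center, bearing4_center, bearing5_center and tray_in below 0.08 m and z of bearing3_center in the frame of tray_in between 0.003 and 0.0105 m and z of bearing4_center in the frame of tray_in between 0.003 and 0.0105 m and z of bearing5_center in the frame of tray_in between 0.003 and 0.0105 m and distance of each of bearing1_center, bearing2_center from where it was at the start of the episode below 0.03 m)) and contact force between the fingers and anything else below 0.5 N and value of joint each of plunger, carriage below 0.003 m and value of joint carriage above -0.003 m), for 0.2 s.
2. the plunger is pulled up clear of its hole (value of joint plunger above 0.012 m), for 0.05 s.
3. the carriage stands at the next hole towards the motor with the pin fully home (value of joint carriage between 0.047 and 0.053 m and value of joint plunger below 0.002 m), for 0.2 s.
At the end, for the whole second after the job is handed in: Exactly three bearings lie flat on the tray's floor, the other two within 30 mm of where they started; the carriage is within 3 mm of the next hole towards the motor, the pin is home within 2 mm, and the fingers still hold the knob (more than 2 N) (all of step 3 and ((horizontal distance between each of bearing1_center, bearing2_center, bearing3_center and tray_in below 0.08 m and z of bearing1_center in the frame of tray_in between 0.003 and 0.0105 m and z of bearing2_center in the frame of tray_in between 0.003 and 0.0105 m and z of bearing3_center in the frame of tray_in between 0.003 and 0.0105 m and distance of each of bearing4_center, bearing5_center from where it was at the start of the episode below 0.03 m) or (horizontal distance between each of bearing1_center, bearing2_center, bearing4_center and tray_in below 0.08 m and z of bearing1_center in the frame of tray_in between 0.003 and 0.0105 m and z of bearing2_center in the frame of tray_in between 0.003 and 0.0105 m and z of bearing4_center in the frame of tray_in between 0.003 and 0.0105 m and distance of each of bearing3_center, bearing5_center from where it was at the start of the episode below 0.03 m) or (horizontal distance between each of bearing1_center, bearing2_center, bearing5_center and tray_in below 0.08 m and z of bearing1_center in the frame of tray_in between 0.003 and 0.0105 m and z of bearing2_center in the frame of tray_in between 0.003 and 0.0105 m and z of bearing5_center in the frame of tray_in between 0.003 and 0.0105 m and distance of each of bearing3_center, bearing4_center from where it was at the start of the episode below 0.03 m) or (horizontal distance between each of bearing1_center, bearing3_center, bearing4_center and tray_in below 0.08 m and z of bearing1_center in the frame of tray_in between 0.003 and 0.0105 m and z of bearing3_center in the frame of tray_in between 0.003 and 0.0105 m and z of bearing4_center in the frame of tray_in between 0.003 and 0.0105 m and distance of each of bearing2_center, bearing5_center from where it was at the start of the episode below 0.03 m) or (horizontal distance between each of bearing1_center, bearing3_center, bearing5_center and tray_in below 0.08 m and z of bearing1_center in the frame of tray_in between 0.003 and 0.0105 m and z of bearing3_center in the frame of tray_in between 0.003 and 0.0105 m and z of bearing5_center in the frame of tray_in between 0.003 and 0.0105 m and distance of each of bearing2_center, bearing4_center from where it was at the start of the episode below 0.03 m) or (horizontal distance between each of bearing1_center, bearing4_center, bearing5_center and tray_in below 0.08 m and z of bearing1_center in the frame of tray_in between 0.003 and 0.0105 m and z of bearing4_center in the frame of tray_in between 0.003 and 0.0105 m and z of bearing5_center in the frame of tray_in between 0.003 and 0.0105 m and distance of each of bearing2_center, bearing3_center from where it was at the start of the episode below 0.03 m) or (horizontal distance between each of bearing2_center, bearing3_center, bearing4_center and tray_in below 0.08 m and z of bearing2_center in the frame of tray_in between 0.003 and 0.0105 m and z of bearing3_center in the frame of tray_in between 0.003 and 0.0105 m and z of bearing4_center in the frame of tray_in between 0.003 and 0.0105 m and distance of each of bearing1_center, bearing5_center from where it was at the start of the episode below 0.03 m) or (horizontal distance between each of bearing2_center, bearing3_center, bearing5_center and tray_in below 0.08 m and z of bearing2_center in the frame of tray_in between 0.003 and 0.0105 m and z of bearing3_center in the frame of tray_in between 0.003 and 0.0105 m and z of bearing5_center in the frame of tray_in between 0.003 and 0.0105 m and distance of each of bearing1_center, bearing4_center from where it was at the start of the episode below 0.03 m) or (horizontal distance between each of bearing2_center, bearing4_center, bearing5_center and tray_in below 0.08 m and z of bearing2_center in the frame of tray_in between 0.003 and 0.0105 m and z of bearing4_center in the frame of tray_in between 0.003 and 0.0105 m and z of bearing5_center in the frame of tray_in between 0.003 and 0.0105 m and distance of each of bearing1_center, bearing3_center from where it was at the start of the episode below 0.03 m) or (horizontal distance between each of bearing3_center, bearing4_center, bearing5_center and tray_in below 0.08 m and z of bearing3_center in the frame of tray_in between 0.003 and 0.0105 m and z of bearing4_center in the frame of tray_in between 0.003 and 0.0105 m and z of bearing5_center in the frame of tray_in between 0.003 and 0.0105 m and distance of each of bearing1_center, bearing2_center from where it was at the start of the episode below 0.03 m)) and contact force between the fingers and plunger above 2 N); the arm keeps its last pose, push and grip.
It fails at once if a bearing is dropped (falls or flies free of the fingers faster than 0.7 m/s) ((linear speed of bearing1 above 0.7 m/s and contact force between the fingers and bearing1 below 0.1 N) or (linear speed of bearing2 above 0.7 m/s and contact force between the fingers and bearing2 below 0.1 N) or (linear speed of bearing3 above 0.7 m/s and contact force between the fingers and bearing3 below 0.1 N) or (linear speed of bearing4 above 0.7 m/s and contact force between the fingers and bearing4 below 0.1 N) or (linear speed of bearing5 above 0.7 m/s and contact force between the fingers and bearing5 below 0.1 N)).
It fails at once if a bystander is pushed more than 30 mm (distance of any of nut, pulley, bush, fan_wheel, armature, drive_pinion, screwdriver from where it was at the start of the episode above 0.03 m).
It also fails if it takes over 72 s, if anything falls off the work surface, if the arm or the gripper's body presses on something with over 40 N, if the wrist force passes 120 N, or if a joint passes its speed limit or range.

ROBOT

A 6-joint arm with a two-finger parallel gripper is mounted at the origin on the work surface. World frame = base frame: x ahead of the robot, y to its left, z up, the work surface at z = 0. Lengths are in mm, angles in rad, forces in N, time in s.
With the tool pointing down it reaches from about 350 to 775 mm from the base axis. Payload 7.3 kg.
Tool frame: the origin (TCP) lies between the finger pads; the fingertips stand 8 mm ahead of it and the grasp point (between the pads) lies 11 mm behind it; y points along the fingers, z is the direction in which the jaws open and shut, and the axes are right-handed (so a half turn about y gives the same grasp; the last joint's range is limited). The gripper opens to 92 mm and grips with 3 to 60 N. Pads are 19 mm wide; open, the fingers measure 130 mm over their backs; the gripper's body (75 mm by 190 mm) begins 47 mm behind the grasp point.
Start: joints at [-1.382, 0.342, 1.524, -0, 1.275, -0.146], TCP at [172.527, -495.861, 234.741] pointing down, gripper open.
Joint ranges: [-2.53, 2.53], [-0.77, 2.02], [0.04, 2.7], [-1, 4.14], [0.28, 2.66], [-3.11, 3.11]. Speed limits (rad/s): [2.57, 2.57, 3.14, 3.14, 3.14, 3.14].

INTERFACE

Orientations are given as [roll, pitch, yaw] about the fixed x, y, z axes, in that order (R = Rz(yaw) Ry(pitch) Rx(roll)).
In Python, from plant import bot, vision, job gives the robot as it stands. The module is installed in compiled form; this text tells all that it offers.
- The arm moves only by the tool arm_command, never from a script. Its argument "deltas" is a list of rows, each a list of 4 numbers: the shift along the tool's x, y, z in m, then the turn about the tool's y in degrees. In form: [[x, y, z, twist], ...]. A call has 1 to 5 rows; each row shifts and turns the commanded pose from where the row before left it, along the tool's axes as they then stand; what a row does not reach is not made up. A row lasts 1/10 s, in which the tool goes at most 50 mm and 8.59 degrees, less where a joint would pass 70% of its speed; a pose out of reach is approached as far as the arm can. A call is refused whole if a number of a shift passes 0.05 or a number of a turn 8.59, either way. A call with a gripper value outside its range is refused whole. "claw" is the closure in counts, from 0 (fully open) to 255 (shut), set as the call begins (left out, the last holds). The fingers move at their own pace and stop on an object; the grip force is fixed at half the most. Time passes only in rows, so rows that do not move let the fingers close. It gives the time, the measured TCP pose, the force and the opening at its end, in the units of the state.
- bot.get_obs(): the state, without advancing time (a new reading comes with each control period).
- vision.capture(name): name is "side" or "top" or "wrist"; returns a dict with "img" (480x640x3 uint8, red, green, blue), "camera_matrix" (3x3 intrinsics, pixels), "world_to_cam" (4x4, takes a point from world to camera coordinates); the wrist camera has in their place "mount" (4x4, takes a point from camera to tool coordinates, whose origin is the TCP and whose axes are the tool frame's). Camera axes: x right, y down, z forward; pixel columns grow to the right and rows downward; lengths in mm; the calibration is good to about 2 mm. The wrist camera is an equidistant fisheye: a pixel r from the principal point sees the ray r / f radians off the axis. A picture is of the moment at which its call begins: read the wrist's pose just before it. There is no depth.
- job.close_job(): hands the job in, once; it reports no verdict.
Trained networks look in a picture, given as the dict that the camera call returned (one of the last four; its "shot" number tells which), for a name from the list of things; names that differ only in an ending like _2 or _b are one class to them, and where a whole thing is asked for, a point or a joint stands for the part that bears it (a point fixed in the world has none). Each returns a list of dicts, best first, with "confidence" (0 to 1); they miss things now and then, are a little off and sometimes report something else, mostly with a low value. They report only what shows in the picture. A call takes as long as a camera call.
- vision.find_in(picture, name): "xyz" ([x, y, z] in mm, in the coordinates of the camera as it stood for that picture, good to about 4 mm: the middle of the surface that is visible of it).
- vision.regions_of(picture, name): "mask" (480x640 bool, what is visible of it).
The state is a dict: "time": time; "joint_positions": joint angles; "dq": joint speeds; "tau": joint torques, N m; "tool_pos": TCP position; "tcp_rot": TCP orientation; "contact_force": force on the tool from outside, world axes, zero at the start; "moment": the same for the moment, N m; "grip_width": finger opening in mm.
Only numpy, scipy, OpenCV 4.12 (cv2) and the standard library are available. Lean on these libraries where they do the work, as an engineer would, in place of code of your own. Each camera call takes 0.05 s, during which the arm holds its last target. There are 200 camera calls.

## Working session

There is one attempt and no reset: what is moved stays moved. The work goes in short steps, Python scripts to look and compute and a tool call to move; the robot and the scene stay as the last step left them, time stands still between calls to the robot, and variables do not carry over. Pictures are saved under pics/ and viewed, about 8 in all and at most 12, crops included, and the job is handed in when it is done.

Besides the shell and the picture viewer there is one more tool, called after "Emit:" as name([rows], argument=value, ...), one row to a line, values as JSON. arm_command: Moves the arm, as the interface text tells. Its arguments: {"type":"object","properties":{"deltas":{"type":"array","items":{"type":"array","items":{"type":"number"}}},"claw":{"type":"number"}},"required":["deltas"]}

```bash
mkdir -p pics; cat > h.py <<'E'
import numpy as np, cv2
from plant import bot, vision, job
def world(p, xyz):
    T=np.linalg.inv(np.array(p["world_to_cam"])); return (T@np.r_[xyz,1])[:3]
def ray(p, uv, z):
    K=np.array(p["camera_matrix"]);T=np.linalg.inv(np.array(p["world_to_cam"]))
    d=T[:3,:3]@np.linalg.inv(K)@np.r_[uv,1]; o=T[:3,3]; return o+d*(z-o[2])/d[2]
E
python3 - <<'E'
from h import *
print(bot.get_obs())
for c in ("top","side"):
    p=vision.capture(c); cv2.imwrite(f"pics/{c}0.png",p["img"][:,:,::-1])
    for n in ("bearing1_center","knob","carriage","tray_in","rail_mid","nut","pulley","bush","fan_wheel","armature","drive_pinion","screwdriver"):
        try:
            for d in vision.find_in(p,n)[:6]: print(c,n,round(d["confidence"],2),world(p,d["xyz"]).round(0))
        except Exception as e: print(n,e)
E
```

```text
{'time': 0.0, 'joint_positions': array([-1.38200872e+00,  3.42680271e-01,  1.52501475e+00,  3.27429094e-06,
        1.27539482e+00, -1.45983852e-01]), 'dq': array([-8.85847137e-04, -1.18335011e-03,  5.45479271e-05, -2.33745734e-03,
        2.78931494e-04, -2.79684819e-04]), 'tau': array([ 2.30113221e-05, -4.31236196e+01, -2.44217259e+01,  7.18203024e-02,
        5.59960864e-02, -9.18980254e-05]), 'tool_pos': array([ 172.4458246 , -495.4538192 ,  234.06777753]), 'tcp_rot': array([-1.57227713e+00,  2.20887077e-04, -2.80682231e+00]), 'contact_force': array([-0.13048178, -0.61997554, -0.38416143]), 'moment': array([ 0.06790448,  0.01145261, -0.04604479]), 'grip_width': 92.08326002271545}
top carriage 0.7 [551.  57.   6.]
top carriage 0.44 [ 559. -258.   10.]
top tray_in 0.78 [550.  62.   7.]
top rail_mid 0.75 [610. 104.  10.]
top nut 0.51 [ 466. -342.   15.]
top pulley 0.71 [253. 331.  37.]
top pulley 0.7 [ 545. -420.   23.]
top pulley 0.56 [384. 395.  53.]
top fan_wheel 0.55 [384. 396.  51.]
top armature 0.9 [250. 331.  39.]
top drive_pinion 0.61 [518. 507.   8.]
top screwdriver 0.79 [ 645. -291.   23.]
side bearing1_center 0.79 [ 559. -260.   12.]
side knob 0.56 [625.  51. 107.]
side carriage 0.76 [549.  59.   9.]
side tray_in 0.61 [552.  56.   9.]
side rail_mid 0.48 [ 468. -438.    9.]
side nut 0.76 [ 461. -347.   14.]
side pulley 0.59 [ 543. -429.   27.]
side bush 0.82 [ 559. -355.   21.]
side bush 0.21 [ 641. -302.   21.]
side fan_wheel 0.79 [381. 365.  50.]
side armature 0.62 [254. 325.  35.]
side drive_pinion 0.65 [518. 505.  17.]
side screwdriver 0.63 [ 643. -304.   22.]
side screwdriver 0.2 [626.  52. 104.]
```

View pics/top0.png

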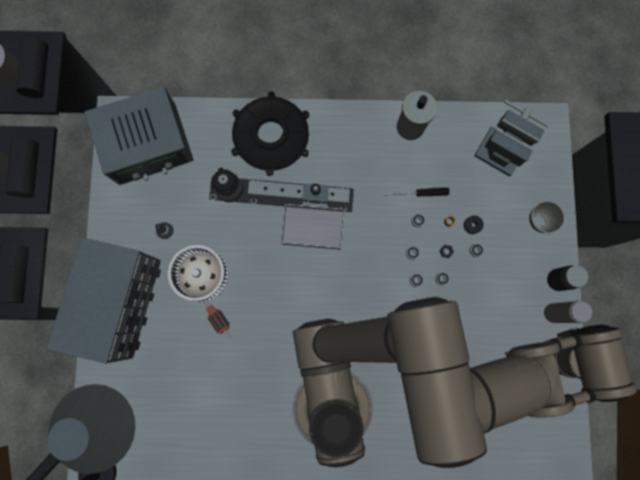

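View pics/side0.png

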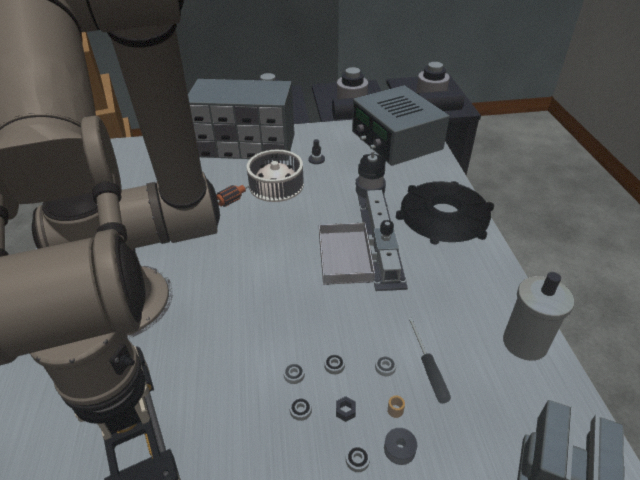

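The top view shows the five bearings at about (418,220), (413,252), (417,280), (442,279) and (476,250). The nut, bush and pulley sit among them. The knob is near (316,187), the motor near (226,182), and the tray is centred near (312,227). The side view agrees.

```bash
python3 - <<'E'
from h import *
p=vision.capture("top");s=vision.capture("side")
for uv in [(418,220),(413,252),(417,280),(442,279),(476,250)]: print("top",ray(p,uv,13).round(0))
for uv in [(386,366),(334,363),(294,372),(301,408),(358,458)]: print("side",ray(s,uv,13).round(0))
print("knob",ray(p,(316,187),107).round(0),ray(s,(387,224),107).round(0),"motor",ray(p,(226,182),140).round(0),ray(s,(374,160),140).round(0))
for uv in [(285,207),(282,244),(341,248),(345,212)]: print("tray",ray(p,uv,37).round(0))
g=cv2.resize(p["img"][160:300,200:360],None,fx=5,fy=4.28*5/4.28,interpolation=cv2.INTER_CUBIC)[:600]
g=cv2.resize(p["img"][165:265,205:365],None,fx=5,fy=5,interpolation=cv2.INTER_CUBIC)
cv2.imwrite("pics/rail.png",g[:,:,::-1])
m=np.array(vision.capture("wrist")["mount"]);print(m.round(3)); print(vision.capture("wrist")["camera_matrix"])
E
```

```text
top [ 558. -258.   13.]
top [ 459. -241.   13.]
top [ 374. -251.   13.]
top [ 378. -326.   13.]
top [ 467. -432.   13.]
side [ 558. -265.   13.]
side [ 457. -243.   13.]
side [ 376. -253.   13.]
side [ 381. -331.   13.]
side [ 468. -438.   13.]
knob [631.  53. 107.] [628.  53. 107.] motor [634. 306. 140.] [642. 272. 140.]
tray [588. 146.  37.]
tray [476. 153.  37.]
tray [465. -22.  37.]
tray [575. -34.  37.]
[[  -0.       0.955    0.295  -81.492]
 [   0.      -0.295    0.955 -150.862]
 [   1.       0.      -0.       0.59 ]
 [   0.       0.       0.       1.   ]]
[[371.64829954   0.         325.43890893]
 [  0.         371.64829954 234.26734471]
 [  0.           0.           1.        ]]
```

View pics/rail.png

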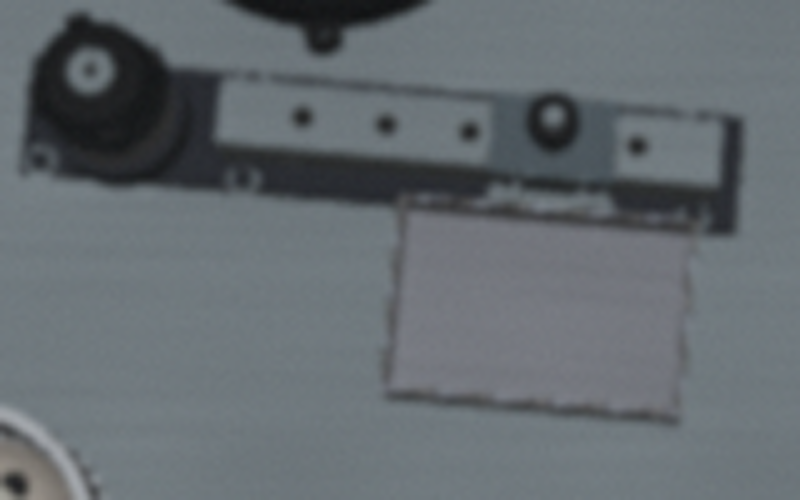

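Emit:
arm_command([
  [-0.045,0,0,8.1],
  [-0.045,0,0,8.1],
  [-0.045,0,0,8.1],
  [-0.045,0,-0.02,0],
  [-0.045,0.02,-0.02,0],
], claw=60)

```text
time: 2.0
tool_pos: [394.3, -439.2, 218.1]
tcp_rot: [-1.566, 0.004, 3.06]
contact_force: [0.2, -0.4, 0.7]
grip_width: 70.4
```

```bash
cat >> h.py <<'E'
RY=-0.0893
def st():
    o=bot.get_obs(); print("t",round(o["time"],2),"pos",o["tool_pos"].round(1),"rot",o["tcp_rot"].round(4),"F",o["contact_force"].round(1),"w",round(o["grip_width"],1)); return o
def to(o, x, y, z=None):
    from scipy.spatial.transform import Rotation as R
    M=R.from_euler("xyz",o["tcp_rot"]).as_matrix(); d=np.array([x,y,o["tool_pos"][2] if z is None else z])-o["tool_pos"]
    return (M.T@d).round(1)
def wpix(o,p,uv,z):
    "wrist pixel -> world at height z"
    from scipy.spatial.transform import Rotation as R
    K=np.array(p["camera_matrix"]); a=(np.array(uv)-K[:2,2])/K[0,0]; r=np.hypot(*a)
    d=np.r_[np.sin(r)*a/max(r,1e-9),np.cos(r)]; m=np.array(p["mount"]); M=R.from_euler("xyz",o["tcp_rot"]).as_matrix()
    c=o["tool_pos"]+M@m[:3,3]; d=M@m[:3,:3]@d; return c+d*(z-c[2])/d[2]
def wnet(o,p,xyz):
    from scipy.spatial.transform import Rotation as R
    m=np.array(p["mount"]); return o["tool_pos"]+R.from_euler("xyz",o["tcp_rot"]).as_matrix()@(m@np.r_[xyz,1])[:3]
E
python3 - <<'E'
from h import *
p=vision.capture("top")
f=lambda u,v: ray(p,(205+u/5-.4,165+v/5-.4),56)
H=[f(302,117),f(386,125),f(469,132),f(637,147)]
for h in H: print(h.round(1))
d=H[0]-H[3]; print("yaw",-np.arctan2(d[0],d[1]),np.hypot(*d[:2]))
o=st(); print(to(o,558,-261,130))
E
```

```text
[640.6 205.2  56. ]
[636.3 155.2  56. ]
[632.6 105.9  56. ]
[624.6   5.9  56. ]
yaw -0.07990255611440171 199.95185168171452
t 2.05 pos [ 399.1 -434.3  213.1] rot [-1.5742e+00  2.5000e-03  3.0648e+00] F [ 2.1  4.6 -2.9] w 70.1
[-145.    84.1 -184.7]
```

Emit:
arm_command([
  [-0.03,0.02,-0.037,0],
  [-0.03,0.02,-0.037,0],
  [-0.03,0.02,-0.037,0],
  [-0.03,0.02,-0.037,0],
  [-0.025,0.004,-0.037,0],
])

```text
time: 2.55
tool_pos: [547.0, -268.3, 131.8]
tcp_rot: [-1.573, -0.004, 3.061]
contact_force: [0.9, -1.8, 0.0]
grip_width: 70.0
```

Emit:
arm_command([
  [0,0,0,0],
  [0,0,0,0],
])

```text
time: 2.75
tool_pos: [547.2, -269.6, 134.2]
tcp_rot: [-1.571, -0.001, 3.063]
contact_force: [0.3, 0.2, 0.2]
grip_width: 70.5
```

```bash
python3 - <<'E'
from h import *
o=st(); p=vision.capture("wrist"); cv2.imwrite("pics/w1.png",p["img"][:,:,::-1])
for d in vision.find_in(p,"bearing1_center"): print(round(d["confidence"],2),wnet(o,p,d["xyz"]).round(1))
for d in vision.regions_of(p,"bearing1_center"):
    m=d["mask"]; v,u=np.nonzero(m); c=(u.mean(),v.mean()); print(round(d["confidence"],2),np.round(c),m.sum(),wpix(o,p,c,11).round(1))
print(to(o,558,-261,130))
E
```

```text
t 2.75 pos [ 547.2 -269.6  134.2] rot [-1.5706e+00 -7.0000e-04  3.0634e+00] F [0.3 0.2 0.2] w 70.5
0.88 [ 560.1 -256.8   11.9]
0.8 [310. 215.] 2407 [ 560.6 -258.5   11. ]
[-10.1   4.2  -9.5]
```

View pics/w1.png

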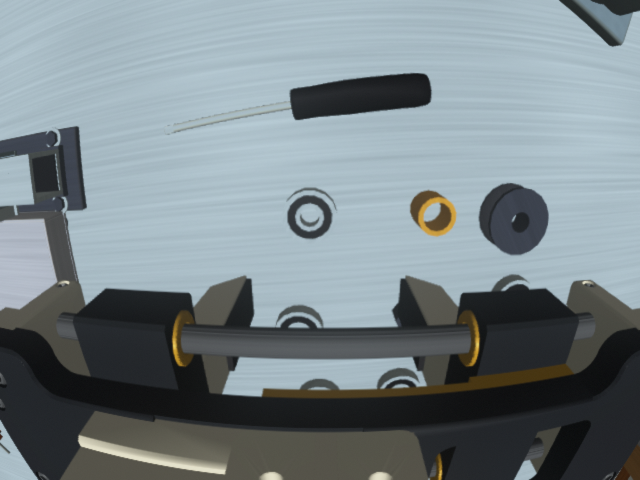

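Emit:
arm_command([
  [-0.012,0.04,-0.0126,0],
  [0,0.04,0,0],
  [0,0.03,0,0],
  [0,0.013,0,0],
  [0,0,0,0],
])

```text
time: 3.4
tool_pos: [558.9, -259.8, 10.7]
tcp_rot: [-1.571, -0.001, 3.059]
contact_force: [-0.1, -0.8, 1.0]
grip_width: 70.0
```

Emit:
arm_command([
  [0,0,0,0],
  [0,0,0,0],
  [0,0,0,0],
  [0,0,0,0],
], claw=200)

```text
time: 3.8
tool_pos: [560.1, -259.1, 12.3]
tcp_rot: [-1.57, 0.001, 3.061]
contact_force: [-0.6, 1.4, 1.5]
grip_width: 42.9
```

Emit:
arm_command([
  [0,-0.025,0,0],
  [0,-0.04,0,0],
  [0.005,-0.035,-0.02,0],
  [0.013,0,-0.04,0],
  [0.013,0,-0.04,0],
])

```text
time: 4.3
tool_pos: [537.2, -156.2, 113.0]
tcp_rot: [-1.57, 0.003, 3.059]
contact_force: [0.2, 0.4, -0.9]
grip_width: 41.0
```

Emit:
arm_command([
  [0.013,0,-0.04,0],
  [0.013,0,-0.04,0],
  [0.013,0,-0.04,0],
  [0.011,0,-0.04,0],
  [0,0,-0.02,0],
])

```text
time: 4.8
tool_pos: [500.0, 29.7, 111.7]
tcp_rot: [-1.571, -0.001, 3.063]
contact_force: [0.5, -0.0, -1.3]
grip_width: 41.4
```

Emit:
arm_command([
  [0,0,0,0],
  [0,0,0,0],
])

```text
time: 5.0
tool_pos: [501.8, 26.8, 111.7]
tcp_rot: [-1.57, 0.001, 3.062]
contact_force: [-0.8, -0.5, -1.4]
grip_width: 40.8
```

```bash
python3 - <<'E'
from h import *
o=st(); p=vision.capture("wrist"); cv2.imwrite("pics/w2.png",p["img"][:,:,::-1])
for n in ("bearing1_center","tray_in","knob"):
  for d in vision.find_in(p,n): print(n,round(d["confidence"],2),wnet(o,p,d["xyz"]).round(1))
print(to(o,501,26,19))
E
```

```text
t 5.0 pos [501.8  26.8 111.7] rot [-1.5704e+00  6.0000e-04  3.0623e+00] F [-0.8 -0.5 -1.4] w 40.8
bearing1_center 0.72 [508.7  27.5 112.3]
tray_in 0.65 [560.9  53.3  11.4]
knob 0.78 [628.1  54.  107.5]
[ 0.8 92.7  0.9]
```

View pics/w2.png

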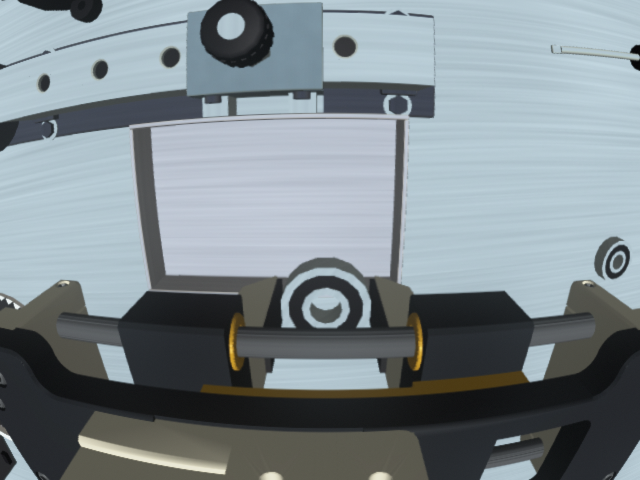

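```bash
python3 - <<'E'
from h import *
o=st(); p=vision.capture("wrist")
for uv,z in [((395,120),37),((390,276),8),((163,275),8),((133,125),37),((408,118),37),((345,46),56),((171,57),56),((100,69),56),((326,306),112),((325,303),117)]: print(uv,z,wpix(o,p,uv,z).round(1))
E
```

```text
t 5.2 pos [501.8  25.7 111.4] rot [-1.5705e+00  1.0000e-04  3.0594e+00] F [ 0.4  0.1 -1. ] w 41.0
(395, 120) 37 [582.3 -22.9  37. ]
(390, 276) 8 [468.1 -20.2   8. ]
(163, 275) 8 [481.6 157.5   8. ]
(133, 125) 37 [598.7 144.2  37. ]
(408, 118) 37 [583.2 -31.1  37. ]
(345, 46) 56 [625.5   5.   56. ]
(171, 57) 56 [633.2 104.1  56. ]
(100, 69) 56 [637.4 154.3  56. ]
(326, 306) 112 [502.7  25.5 112. ]
(325, 303) 117 [506.9  25.6 117. ]
```

Emit:
arm_command([
  [0.001,0.03,0.0,0],
  [0,0.03,0,0],
  [0,0.02,0,0],
  [0,0.009,0,0],
  [0,0.002,0,0],
])

```text
time: 5.75
tool_pos: [499.9, 26.3, 20.1]
tcp_rot: [-1.571, -0.003, 3.06]
contact_force: [-6.3, -1.1, 12.8]
grip_width: 40.6
```

Emit:
arm_command([
  [0,0,0,0],
  [0,0,0,0],
])

```text
time: 5.95
tool_pos: [501.3, 26.5, 21.0]
tcp_rot: [-1.571, 0.001, 3.06]
contact_force: [-0.3, -0.6, -1.3]
grip_width: 41.2
```

Emit:
arm_command([
  [0,0.001,0,0],
  [0,0,0,0],
])

```text
time: 6.15
tool_pos: [501.4, 26.6, 20.2]
tcp_rot: [-1.571, 0.002, 3.061]
contact_force: [0.0, -0.3, 3.4]
grip_width: 40.9
```

Emit:
arm_command([
  [0,0,0,0],
  [0,0,0,0],
  [0,0,0,0],
], claw=110)

```text
time: 6.45
tool_pos: [500.6, 26.9, 19.4]
tcp_rot: [-1.571, -0.0, 3.061]
contact_force: [-0.4, 0.0, 0.1]
grip_width: 51.9
```

Emit:
arm_command([
  [0,-0.015,0,0],
  [0,-0.03,0,0],
  [0,-0.04,0,0],
  [0,0,0.03,0],
  [0,0,0.045,0],
])

```text
time: 6.95
tool_pos: [495.4, -47.3, 105.8]
tcp_rot: [-1.571, 0.003, 3.065]
contact_force: [0.4, -0.9, -0.8]
grip_width: 52.2
```

Emit:
arm_command([
  [0.01,-0.005,0.048,0],
  [0.01,-0.005,0.048,0],
  [0.01,-0.005,0.048,0],
  [0.01,-0.005,0.048,0],
  [0,0,0,0],
], claw=60)

```text
time: 7.45
tool_pos: [438.3, -241.5, 125.1]
tcp_rot: [-1.568, 0.002, 3.055]
contact_force: [-0.1, 1.6, 0.1]
grip_width: 69.9
```

Emit:
arm_command([
  [0,0,0,0],
])

```text
time: 7.55
tool_pos: [438.8, -236.7, 124.3]
tcp_rot: [-1.571, -0.0, 3.058]
contact_force: [0.7, 0.4, 0.7]
grip_width: 70.4
```

```bash
cat >> h.py <<'E'
def look(x,y,zt=11):
    o=st(); p=vision.capture("wrist")
    for d in vision.regions_of(p,"bearing1_center"):
        m=d["mask"]; v,u=np.nonzero(m); c=(u.mean(),v.mean()); w=wpix(o,p,c,11); print(round(d["confidence"],2),np.round(c),m.sum(),w.round(1),to(o,w[0],w[1],zt))
    for d in vision.find_in(p,"bearing1_center"): print("net",round(d["confidence"],2),wnet(o,p,d["xyz"]).round(1))
    print("given",to(o,x,y,zt)); return o,p
E
python3 -c "
from h import *
look(458,-242)"
```

```text
t 7.55 pos [ 438.8 -236.7  124.3] rot [-1.5713e+00 -2.0000e-04  3.0579e+00] F [0.7 0.4 0.7] w 70.4
0.84 [ 30. 194.] 1445 [500.4  30.7  11. ] [ -39.1  113.4 -271.5]
0.35 [447. 280.] 951 [ 391.9 -331.1   11. ] [ 38.8 113.3  98. ]
net 0.64 [499.5  22.4  19.4]
net 0.29 [535.4  10.8  10.3]
given [-19.6 113.3   3.7]
```

Emit:
arm_command([
  [-0.021,0.035,0.003,0],
  [0,0.035,0,0],
  [0,0.03,0,0],
  [0,0.012,0,0],
  [0,0,0,0],
])

```text
time: 8.2
tool_pos: [459.4, -239.0, 11.1]
tcp_rot: [-1.573, -0.003, 3.063]
contact_force: [-0.1, 0.4, 0.3]
grip_width: 70.3
```

Emit:
arm_command([
  [0,0,0,0],
  [0,0,0,0],
  [0,0,0,0],
  [0,0,0,0],
], claw=200)

```text
time: 8.6
tool_pos: [460.4, -241.1, 13.4]
tcp_rot: [-1.57, 0.002, 3.061]
contact_force: [0.3, 0.1, 0.2]
grip_width: 42.6
```

Emit:
arm_command([
  [0,-0.025,0,0],
  [0,-0.04,0,0],
  [0,-0.03,-0.03,0],
  [-0.002,0,-0.045,0],
  [-0.002,0,-0.045,0],
])

```text
time: 9.1
tool_pos: [474.2, -120.9, 109.0]
tcp_rot: [-1.57, 0.003, 3.059]
contact_force: [1.4, 0.1, -1.4]
grip_width: 40.6
```

Emit:
arm_command([
  [-0.003,0,-0.045,0],
  [-0.003,0,-0.045,0],
  [-0.003,0,-0.045,0],
  [-0.003,0,-0.045,0],
  [-0.003,0,-0.045,0],
])

```text
time: 9.6
tool_pos: [506.8, 103.4, 107.9]
tcp_rot: [-1.571, 0.001, 3.061]
contact_force: [2.2, -1.0, -0.6]
grip_width: 40.8
```

Emit:
arm_command([
  [0,0,0,0],
  [0,0,0,0],
  [0,0,0,0],
])

```text
time: 9.9
tool_pos: [506.5, 100.7, 107.5]
tcp_rot: [-1.57, -0.0, 3.06]
contact_force: [0.0, 0.1, -0.5]
grip_width: 40.8
```

Emit:
arm_command([
  [0,0.03,-0.001,0],
  [0,0.03,0,0],
  [0,0.018,0,0],
  [0,0.005,0,0],
  [0,0.002,0,0],
])

```text
time: 10.4
tool_pos: [506.9, 101.4, 22.3]
tcp_rot: [-1.571, -0.001, 3.059]
contact_force: [1.2, -0.1, -0.1]
grip_width: 40.8
```

Emit:
arm_command([
  [0,0,0,0],
  [0,0,0,0],
])

```text
time: 10.6
tool_pos: [507.6, 102.3, 23.5]
tcp_rot: [-1.571, 0.002, 3.06]
contact_force: [0.8, -0.0, -0.6]
grip_width: 40.9
```

Emit:
arm_command([
  [0,0.001,0,0],
  [0,0.001,0,0],
  [0,0,0,0],
])

```text
time: 10.9
tool_pos: [507.4, 102.6, 21.6]
tcp_rot: [-1.571, 0.002, 3.061]
contact_force: [-1.8, -0.5, 7.6]
grip_width: 40.8
```

Emit:
arm_command([
  [0,0.0005,0,0],
  [0,0.0005,0,0],
  [0,0,0,0],
])

```text
time: 11.2
tool_pos: [507.4, 102.6, 21.5]
tcp_rot: [-1.571, 0.002, 3.061]
contact_force: [-4.3, -1.0, 17.0]
grip_width: 40.8
```

Emit:
arm_command([
  [0,-0.001,0,0],
  [0,0,0,0],
])

```text
time: 11.4
tool_pos: [507.4, 102.6, 21.6]
tcp_rot: [-1.571, 0.002, 3.061]
contact_force: [-1.9, -1.4, 9.3]
grip_width: 40.7
```

Emit:
arm_command([
  [0,0,0,0],
  [0,0,0,0],
  [0,0,0,0],
], claw=110)

```text
time: 11.7
tool_pos: [506.7, 102.7, 20.3]
tcp_rot: [-1.571, -0.0, 3.061]
contact_force: [0.1, -0.6, -0.4]
grip_width: 51.8
```

Emit:
arm_command([
  [0,-0.015,0,0],
  [0,-0.035,0,0],
  [0,-0.045,0,0],
  [0.01,0,0.03,0],
  [0.015,0,0.048,0],
])

```text
time: 12.2
tool_pos: [476.9, 27.7, 116.8]
tcp_rot: [-1.571, 0.005, 3.065]
contact_force: [0.1, -1.4, -1.1]
grip_width: 52.2
```

Emit:
arm_command([
  [0.015,0,0.049,0],
  [0.015,0,0.049,0],
  [0.015,0,0.049,0],
  [0.02,0,0.049,0],
  [0.02,0,0.049,0],
])

```text
time: 12.7
tool_pos: [374.2, -203.1, 115.5]
tcp_rot: [-1.571, 0.0, 3.061]
contact_force: [0.8, -0.3, -0.9]
grip_width: 52.2
```

Emit:
arm_command([
  [0.02,0,0.02,0],
  [0,0,0,0],
], claw=82)

```text
time: 12.9
tool_pos: [351.7, -221.8, 115.3]
tcp_rot: [-1.571, -0.001, 3.056]
contact_force: [-0.5, -0.6, -0.1]
grip_width: 61.1
```

```bash
python3 -c "
from h import *
o,p=look(375,-251)
cv2.imwrite('pics/w3.png',p['img'][:,:,::-1])"
```

```text
t 12.9 pos [ 351.7 -221.8  115.3] rot [-1.5708e+00 -9.0000e-04  3.0563e+00] F [-0.5 -0.6 -0.1] w 61.1
0.78 [21. 96.] 1565 [501.5  30.3  11. ] [-128.   104.2 -263.9]
net 0.8 [500.4  22.8  21.4]
given [-25.8 104.3  27.1]
```

View pics/w3.png

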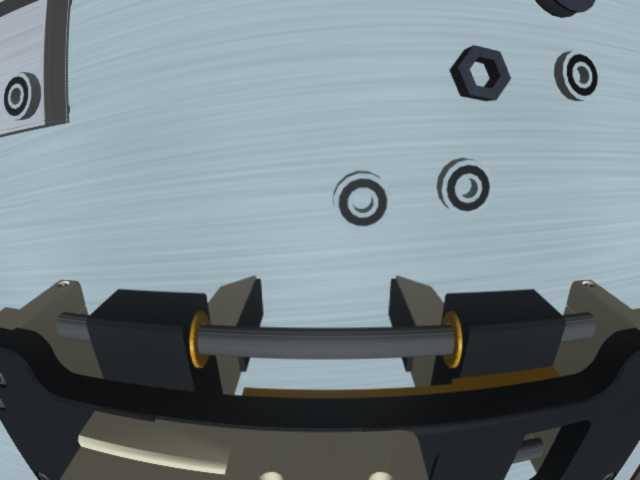

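The wrist view shows bearing 3 at about (361,199) and bearing 4 at about (464,186). Bearing A lies in the tray at the left edge.

```bash
python3 -c "
from h import *
o=st();p=vision.capture('wrist')
for uv in ((362,201),(466,187)):
  w=wpix(o,p,uv,13);print(w.round(1),to(o,w[0],w[1],12))"
```

```text
t 13.05 pos [ 353.9 -219.5  115.4] rot [-1.5710e+00  2.0000e-04  3.0604e+00] F [-0.   0.2 -0.2] w 62.5
[ 379.5 -247.1   13. ] [-27.7 103.4  25.4]
[ 384.8 -323.9   13. ] [-39.2 103.4 101.6]
```

Emit:
arm_command([
  [-0.026,0.03,0.026,0],
  [0,0.035,0,0],
  [0,0.025,0,0],
  [0,0.013,0,0],
  [0,0,0,0],
])

```text
time: 13.6
tool_pos: [377.4, -245.9, 10.8]
tcp_rot: [-1.573, -0.003, 3.063]
contact_force: [-1.1, -0.8, -0.4]
grip_width: 62.4
```

Emit:
arm_command([
  [0,0,0,0],
  [0,0,0,0],
  [0,0,0,0],
  [0,0,0,0],
], claw=200)

```text
time: 14.0
tool_pos: [378.2, -248.2, 13.4]
tcp_rot: [-1.57, 0.002, 3.061]
contact_force: [1.1, 1.8, 4.4]
grip_width: 40.8
```

Emit:
arm_command([
  [0,-0.025,0,0],
  [0,-0.04,0,0],
  [0,-0.03,-0.029,0],
  [-0.022,0,-0.042,0],
  [-0.022,0,-0.042,0],
])

```text
time: 14.5
tool_pos: [431.3, -138.3, 109.1]
tcp_rot: [-1.569, 0.003, 3.058]
contact_force: [0.3, -0.1, -0.1]
grip_width: 40.9
```

Emit:
arm_command([
  [-0.022,0,-0.042,0],
  [-0.022,0,-0.042,0],
  [-0.022,0,-0.042,0],
  [-0.022,0,-0.042,0],
  [-0.02,0,-0.042,0],
])

```text
time: 15.0
tool_pos: [555.8, 63.7, 107.8]
tcp_rot: [-1.571, 0.001, 3.061]
contact_force: [0.8, -1.7, -0.9]
grip_width: 40.9
```

Emit:
arm_command([
  [0,0,0,0],
  [0,0,0,0],
  [0,0,0,0],
])

```text
time: 15.3
tool_pos: [554.3, 61.1, 107.4]
tcp_rot: [-1.57, -0.001, 3.06]
contact_force: [-0.4, 1.0, -1.4]
grip_width: 41.0
```

Emit:
arm_command([
  [0,0.03,0,0],
  [0,0.03,0,0],
  [0,0.018,0,0],
  [0,0.006,0,0],
  [0,0.001,0,0],
])

```text
time: 15.8
tool_pos: [554.6, 60.7, 22.3]
tcp_rot: [-1.571, -0.001, 3.059]
contact_force: [0.8, -0.2, -0.7]
grip_width: 40.9
```

Emit:
arm_command([
  [0,0,0,0],
  [0,0.001,0,0],
  [0,0,0,0],
])

```text
time: 16.1
tool_pos: [555.5, 61.8, 22.3]
tcp_rot: [-1.571, 0.002, 3.061]
contact_force: [-0.7, -0.2, -1.0]
grip_width: 40.8
```

Emit:
arm_command([
  [0,0.001,0,0],
  [0,0,0,0],
])

```text
time: 16.3
tool_pos: [555.5, 61.8, 21.4]
tcp_rot: [-1.571, 0.001, 3.061]
contact_force: [-0.2, -0.3, 5.2]
grip_width: 40.9
```

Emit:
arm_command([
  [0,0,0,0],
  [0,0,0,0],
  [0,0,0,0],
], claw=110)

```text
time: 16.6
tool_pos: [555.0, 61.9, 20.3]
tcp_rot: [-1.571, -0.0, 3.061]
contact_force: [-0.4, 0.1, -0.2]
grip_width: 52.4
```

Emit:
arm_command([
  [0,-0.015,0,0],
  [0,-0.035,0,0],
  [0,-0.045,0,0],
  [0,-0.045,0,0],
  [0.03,0,0,0],
])

```text
time: 17.1
tool_pos: [531.1, 63.8, 166.7]
tcp_rot: [-1.572, 0.015, 3.06]
contact_force: [-0.0, 1.1, -0.1]
grip_width: 52.3
```

Emit:
arm_command([
  [0,0,0,0],
  [0,0,0,0],
  [0,0,0,0],
])

```text
time: 17.4
tool_pos: [525.5, 64.2, 159.9]
tcp_rot: [-1.571, -0.0, 3.061]
contact_force: [0.1, -0.3, -0.3]
grip_width: 52.2
```

```bash
python3 -c "
from h import *
o=st();p=vision.capture('wrist')
cv2.imwrite('pics/w4.png',p['img'][:,:,::-1])
for d in vision.find_in(p,'knob'):print(d['confidence'],wnet(o,p,d['xyz']).round(1))
for d in vision.regions_of(p,'bearing1_center'): print(d['confidence'],d['mask'].sum())"
```

```text
t 17.4 pos [525.5  64.2 159.9] rot [-1.5707e+00 -4.0000e-04  3.0607e+00] F [ 0.1 -0.3 -0.3] w 52.2
0.83 [631.6  54.2 108.3]
0.72 [553.8  64.9  22.3]
0.7 1933
0.48 37626
```

View pics/w4.png

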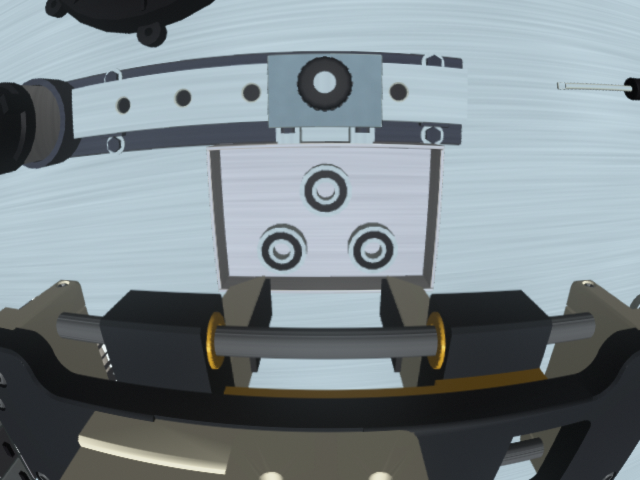

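```bash
python3 -c "
from h import *
o=st();p=vision.capture('wrist')
w=wpix(o,p,(325,83),107);print(w)
for u in ((251,93),(399,92)): print(wpix(o,p,u,56).round(1))
print(to(o,629.5,54.6,84))"
```

```text
t 17.55 pos [525.5  64.2 159.7] rot [-1.5707e+00 -1.0000e-03  3.0607e+00] F [-0.5 -0.4 -0.2] w 52.1
[628.64289509  56.17152415 107.        ]
[632.5 106.3  56. ]
[625.1   6.1  56. ]
[-104.5   75.6    1.1]
```

Emit:
arm_command([
  [-0.045,0,0,0],
  [-0.045,0,0,0],
  [-0.014,0.02,0,0],
  [0,0.03,0,0],
  [0,0.02,0,0],
])

```text
time: 18.1
tool_pos: [628.5, 55.7, 87.6]
tcp_rot: [-1.571, -0.003, 3.061]
contact_force: [-0.6, -0.2, -0.5]
grip_width: 52.4
```

Emit:
arm_command([
  [0,0.005,0,0],
  [0,0,0,0],
  [0,0,0,0],
])

```text
time: 18.4
tool_pos: [629.6, 55.9, 86.6]
tcp_rot: [-1.571, 0.002, 3.061]
contact_force: [-0.1, -0.1, 0.4]
grip_width: 52.1
```

Emit:
arm_command([
  [0,0.002,0,0],
  [0,0,0,0],
  [0,0,0,0],
  [0,0,0,0],
  [0,0,0,0],
], claw=230)

```text
time: 18.9
tool_pos: [629.1, 56.0, 84.1]
tcp_rot: [-1.571, 0.001, 3.061]
contact_force: [-0.7, -0.2, 4.2]
grip_width: 29.7
```

Emit:
arm_command([
  [0,0,0,0],
  [0,0,0,0],
])

```text
time: 19.1
tool_pos: [629.1, 55.9, 84.1]
tcp_rot: [-1.571, 0.001, 3.061]
contact_force: [-1.3, 0.9, 6.1]
grip_width: 29.3
```

Emit:
arm_command([
  [0,-0.005,0,0],
  [0,-0.005,0,0],
  [0,-0.005,0,0],
  [0,-0.004,0,0],
  [0,0,0,0],
])

```text
time: 19.6
tool_pos: [629.0, 56.0, 103.3]
tcp_rot: [-1.571, 0.001, 3.061]
contact_force: [0.5, 0.9, 0.9]
grip_width: 29.1
```

Emit:
arm_command([
  [0,0,0,0],
  [0,0,0,0],
])

```text
time: 19.8
tool_pos: [629.0, 56.0, 103.3]
tcp_rot: [-1.571, 0.001, 3.061]
contact_force: [0.0, 0.9, 3.6]
grip_width: 29.4
```

Emit:
arm_command([
  [0,0,-0.003,0],
  [0,0,-0.006,0],
  [0,0,-0.008,0],
  [0,0,-0.008,0],
  [0,0,-0.008,0],
])

```text
time: 20.3
tool_pos: [631.6, 89.2, 102.5]
tcp_rot: [-1.57, 0.0, 3.061]
contact_force: [0.6, -3.9, 3.6]
grip_width: 29.5
```

Emit:
arm_command([
  [0,0,-0.008,0],
  [0,0,-0.006,0],
  [0,0,-0.003,0],
  [0,0,0,0],
  [0,0,0,0],
])

```text
time: 20.8
tool_pos: [632.9, 106.9, 102.4]
tcp_rot: [-1.572, 0.0, 3.061]
contact_force: [2.1, 2.8, 2.2]
grip_width: 29.4
```

```bash
python3 -c "
from h import *
o=st();p=vision.capture('side')
im=p['img'][160:320,280:460];cv2.imwrite('pics/s2.png',cv2.resize(im,None,fx=3.5,fy=3.5,interpolation=cv2.INTER_CUBIC)[:,:,::-1])
for d in vision.find_in(p,'knob'):print(d['confidence'],world(p,d['xyz']).round(1))"
```

```text
t 20.8 pos [632.9 106.9 102.4] rot [-1.5725e+00  2.0000e-04  3.0611e+00] F [2.1 2.8 2.2] w 29.4
```

View pics/s2.png

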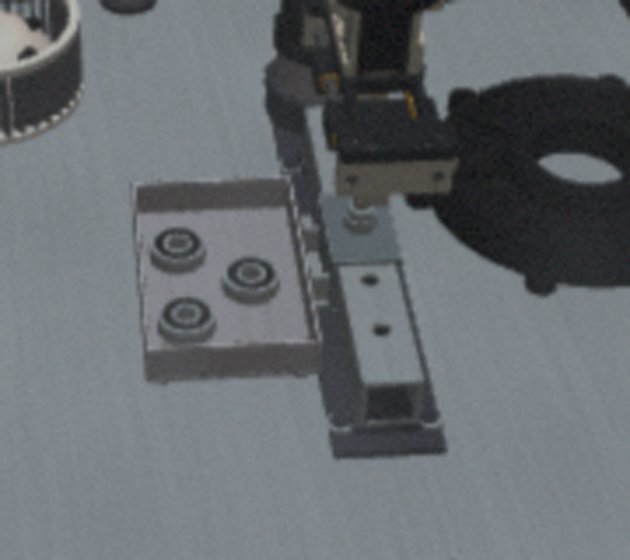

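Emit:
arm_command([
  [0,0.002,0.001,0],
  [0,0.004,0,0],
  [0,0.004,0,0],
  [0,0.004,0,0],
  [0,0.003,0,0],
])

```text
time: 21.4
tool_pos: [632.8, 105.0, 85.5]
tcp_rot: [-1.571, 0.0, 3.061]
contact_force: [0.3, 3.9, 8.1]
grip_width: 29.4
```

Emit:
arm_command([
  [0,0.001,0,0],
  [0,0.001,0,0],
  [0,0,0,0],
])

```text
time: 21.7
tool_pos: [632.9, 105.0, 84.0]
tcp_rot: [-1.571, 0.001, 3.061]
contact_force: [-0.4, 3.7, 7.9]
grip_width: 29.1
```

Emit:
arm_command([
  [0,0.001,0,0],
  [0,0.001,0,0],
  [0,0,0,0],
])

```text
time: 22.0
tool_pos: [633.0, 105.0, 83.9]
tcp_rot: [-1.571, 0.002, 3.061]
contact_force: [-4.7, 2.5, 18.8]
grip_width: 29.3
```

Emit:
arm_command([
  [0,0.001,0,0],
  [0,0.0005,0,0],
  [0,0,0,0],
  [0,0,0,0],
])

```text
time: 22.4
tool_pos: [633.1, 105.1, 83.8]
tcp_rot: [-1.571, 0.003, 3.061]
contact_force: [-8.7, 3.9, 26.8]
grip_width: 29.4
```

```bash
python3 -c "
from h import *
o=st();p=vision.capture('wrist')
cv2.imwrite('pics/w5.png',p['img'][:,:,::-1])"
```

```text
t 22.4 pos [633.1 105.1  83.8] rot [-1.5714e+00  2.6000e-03  3.0610e+00] F [-8.7  3.9 26.8] w 29.4
```

View pics/w5.png

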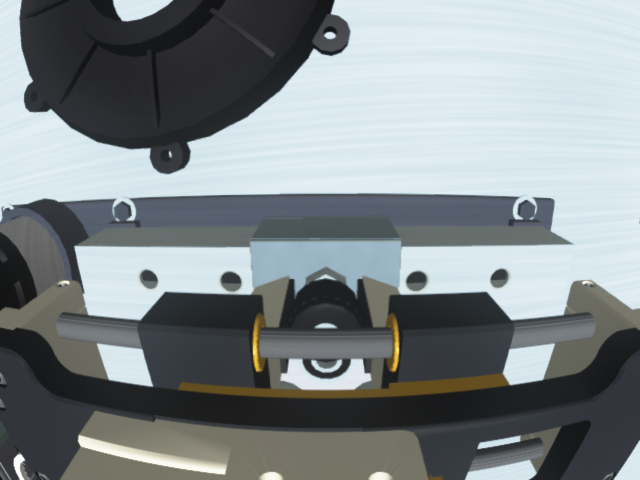

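The pin meets a hard stop at z ≈ 83.9 mm, against 84.1 mm with the pin home at the start. Two holes now show on each side of the carriage, so it stands at the middle hole.

```bash
python3 -c "
from h import *
st(); print(job.close_job())"
```

```text
t 22.45 pos [633.1 105.1  83.8] rot [-1.5713e+00  2.6000e-03  3.0611e+00] F [-7.2  2.7 27.2] w 29.2
the job is handed in; nothing more can be done
None
```

I set three bearings flat in the tray, pulled up the knob, slid the carriage one hole nearer the motor and pushed the pin home. I handed the job in at 22.5 s with the knob still gripped; the hand-in reports no verdict.

- **Bearings:** a wrist picture after the third placing and a side picture after the slide show all three lying flat in the tray. I did not re-measure the other two bearings or the bystanders at the end. No move went near enough to touch them.
- **Carriage:** the gripped knob moved about 49.3 mm along the rail, 0.7 mm short of the nominal 50. The last wrist picture shows two holes on each side of the carriage, so it stands at the middle hole.
- **Pin:** it met a hard stop with the tool at z = 83.8 mm, against 84.1 mm when home at the start. The arm is pressing down with about 27 N.
- **Grip:** the fingers are closed to 29.2 mm on the 30 mm knob at the fixed half grip force.

No check failed. The networks missed bearings in several wrist pictures, so I took one pick from the top view and one from my own pixel reading; both grasps held.

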